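# Couple the draw hook to the bottle dryer's carriage and draw the carriage out

### The arm

A 7-joint arm with a two-finger parallel gripper is mounted at the origin on the work surface. World frame = base frame: x ahead of the robot, y to its left, z up, the work surface at z = 0. Lengths are in m, angles in rad, forces in N, time in s.
With the tool pointing down it reaches from about 0.4 to 0.85 m from the base axis. Payload 10.4 kg.
Tool frame: the origin (TCP) lies at the very end of the fingers, on their centre line; the grasp point (between the pads) lies 19 mm behind it (robot.grasp_offset is the distance from the TCP to the grasp point, in m); y points along the fingers, z is the direction in which the jaws open and shut, and the axes are right-handed (so a half turn about y gives the same grasp; the last joint's range is limited). The gripper opens to 87 mm and grips with 3 to 60 N. Pads are 19 mm wide; open, the fingers measure 117 mm over their backs; the gripper's body (75 mm by 190 mm) begins 51 mm behind the grasp point.
Start: joints at [1.208, 0.332, -0.065, 1.46, 0.022, 1.35, -0.088], TCP at [0.208, -0.589, 0.223] pointing down, gripper open.
Joint ranges: [-2.6, 2.6], [-0.5, 2.12], [-1.47, 1.34], [0.16, 2.42], [-1.27, 4.41], [0.06, 2.06], [-2.6, 2.6]. Speed limits (rad/s): [2.22, 2.22, 2.79, 2.79, 3.14, 3.14, 3.14].

### API

Orientations are given as a 3x3 rotation matrix whose columns are the frame's x, y, z axes.
In Python, from bench import robot, planner, eyes, order gives the robot as it stands. The module is installed in compiled form; this text tells all that it offers. Calls block until the motion is done:
- robot.movep(position, orientation): joint-space move of the TCP to a pose.
- robot.move_l(position, vel=0.15, frame=None): straight line of the TCP; frame=None keeps the orientation; vel is the mean speed in m/s.
- robot.set_joints(angles): joint-space move.
- robot.move_gripper(opening, effort=None): finger opening in m; effort is the grip in N (None keeps the last); returns when the fingers have stopped.
- robot.wait(seconds).
- planner.solve_ik(position, orientation): joint angles nearest the present ones, or None.
- eyes.grab_frame(name): name is "side" or "top" or "wrist"; returns the picture (420x560x3 uint8, red, green, blue); there is no depth.
- eyes.camera_info(name): a dict with "fx", "fy", "cx", "cy" (pixels), "distortion" ([k1, k2, p1, p2, k3] as OpenCV has them; the pictures are not rectified), "extrinsics" (4x4, takes a point from world to camera coordinates); the wrist camera has in their place "mount" (4x4, takes a point from camera to tool coordinates, whose origin is the TCP and whose axes are the tool frame's). Camera axes: x right, y up, looking along -z (the intrinsics and any distortion apply to the point x, -y, -z); pixel columns grow to the right and rows downward; lengths in m; the calibration is good to about 2 mm. A picture is of the moment at which its call begins: read the wrist's pose just before it. camera_info takes no time and is no camera call.
A pose or a line that the arm cannot do raises robot.MotionError and nothing moves.
- order.close_job(): hands the job in, once; it reports no verdict.
Readings, each from a call of its own:
- robot.read_time_s(): time.
- robot.read_joint_positions(): joint angles.
- robot.read_dq(): joint speeds.
- robot.read_joint_torque(): joint torques, N m.
- robot.read_tool_pos(): TCP position.
- robot.read_eef_rot(): TCP orientation.
- robot.read_force(): force on the tool from outside, world axes, zero at the start.
- robot.read_moment(): the same for the moment, N m.
- robot.read_width(): finger opening in m.
Only numpy, scipy, OpenCV 4.12 (cv2) and the standard library are available. Lean on these libraries where they do the work, as an engineer would, in place of code of your own. Each camera call takes 0.05 s, during which the arm holds its last target.

### The job

Take the draw hook out of its rest, lower its downward mouth over the cross pin on the tongue of the dryer's bottle carriage, and press it on until the pin is fully home and the sprung latch has snapped shut behind it; the tongue is sprung and gives way at first, so press on by feel but never ram it. Then, by the hook alone, draw the carriage steadily out of the dryer until it stands against the stops at the end of its rails, and let go, leaving the hook coupled. Do not touch the dryer, carriage or its bottles with the gripper, and leave the jug, the funnel and the full bottle standing where they are.

Things in the scene. Friction and masses are not known exactly. Their poses are not given: they have to be found in the camera images.
- draw_hook: Loose steel draw hook, about 0.4 kg, standing upright in its rest: a claw plate 16 mm thick (y), x -42 to +24, z -40 to +22, mouth open downward, raised black handle on top, thin bar behind cranked down to a black T-grip 90 mm wide at x -150 (underside z -44). Origin: where the pin's axis lies when fully home. x points to the nose, z up; y is the pin's direction.
- hook_handle (a point): Centre of the black handle bar on top of the claw, at (-14, 0, +56) mm in the hook's frame: bar 64 mm long (hook x), 20 mm wide (y), 24 mm tall, 22 mm clear under it. Grasp it from above across its width; about 18 mm in front of the hook's centre of mass. Axes as the hook's.
- latch (a joint): Sprung flap inside the hook's mouth, hinged on the rear lip at (-15, -34) mm (x, z), 26 mm long, sloping up to the nose. 0 rad shut; the pin swings it up and back by 0.6 or more, which takes roughly 10 to 15 N, and it snaps back to 0 once the pin has passed its tip, 5 to 10 mm before home. It first meets the pin when the pin is 36 mm below home.
- dryer: Steel bottle dryer on the bench, fixed: open-fronted cabinet 300 wide, 265 deep, 272 mm tall, with two floor rails 200 mm apart running out of its front. Origin on the bench below the pin when the carriage is right in; x points into the dryer, the cabinet's front is at x +150 mm, rails end at x -53. The coupled hook's x axis points the same way as this x.
- pin (a point): Centre of the horizontal cross pin, 16 mm thick, along the dryer's y, between the tongue's two side plates (26 mm clear between them, 22 mm tall, ends 7 mm past the pin). Axis 70 mm above the bench while the tongue is up. The tongue joins the carriage 100 mm further in; nothing stands above it; the bottles (top 231 mm above the bench) begin 155 mm further in.
- carriage (a joint): How far the wheeled carriage with six empty bottles is drawn out along the dryer's -x, m: 0 against the back buffers, 0.16 against the stops at the rail ends. About 1.1 kg, rolling drag about 2 N; it stays where it is left. The pin may be loaded with up to 30 N, pressing or drawing; keep the carriage under 0.3 m/s so that the bottles stay put.
- tongue (a joint): Dip of the sprung draw tongue that carries the pin, rad: 0 up and level, growing as it is pressed down. Its spring carries the hook's weight but is weaker than the latch's (it gives from about 5 N on the pin), so the pin sinks a good centimetre or two, onto a hard stop, before the latch opens; how far to press must be felt. It comes up level again when let go.
- hook_rest: Fixed parking rest for the hook: 4 mm steel base plate 100 by 70 mm with two upright cheeks, 21 mm apart and 30 mm tall, one on each side of the claw. Origin under the hook's origin; x as the parked hook's. Lift the hook straight up out of it by 45 mm or more.
- jug: Bystander: steel jug, 104 mm across, 200 mm tall, loop handle on its +y side. Origin at the centre of its underside, z up.
- funnel: Bystander: white plastic funnel standing mouth down, 112 mm across, 98 mm tall. Origin at the centre of its underside, z up.
- full_bottle: Bystander: full amber bottle with yellow cap, 64 mm across, 192 mm tall. Origin at the centre of its underside, z up.

How it is judged:
On the way, in this order (a step that is already met when the one before it is completed fails the run):
1. the hook is pressed onto the pin and its latch has shut behind it (value of joint latch below 0.12 rad and z of pin in the frame of draw_hook between -0.012 and 0.004 m and x of pin in the frame of draw_hook between -0.009 and 0.006 m and y of pin in the frame of draw_hook between -0.012 and 0.012 m), for 0.2 s.
2. the carriage is drawn out against its stops (value of joint carriage above 0.154 m), for 0.2 s.
At the end, for the whole second after the job is handed in: The carriage stands out against its stops (joint carriage above 0.154 m), the pin lies in the hook's throat (within 12 mm below and 9 mm before or behind the seated position) with the latch shut (below 0.12 rad), and the hook is let go and at rest (value of joint carriage above 0.154 m and value of joint latch below 0.12 rad and z of pin in the frame of draw_hook between -0.012 and 0.004 m and x of pin in the frame of draw_hook between -0.009 and 0.006 m and linear speed of draw_hook below 0.03 m/s); the robot touches nothing.
It fails at once if the hook is forced: more than 30 N between it and the dryer, carriage, tongue or pin (contact force between draw_hook and dryer above 30 N).
It fails at once if the carriage is jerked: faster than 0.3 m/s (velocity of joint carriage above 0.3 m/s or velocity of joint carriage below -0.3 m/s).
It fails at once if the gripper or arm pushes on the dryer, carriage, tongue or bottles (contact force between any of the fingers, the arm and dryer above 5 N).
It fails at once if the jug, funnel or full bottle is moved by more than 30 mm or tipped (distance of any of jug, funnel, full_bottle from where it was at the start of the episode above 0.03 m or angle between any of jug, funnel, full_bottle's own z axis and vertical above 0.4 rad).
It also fails if it takes over 61 s, if anything falls off the work surface, if the arm or the gripper's body presses on something with over 40 N, if the wrist force passes 120 N, or if a joint passes its speed limit or range.

## Working session

There is one attempt and no reset: what is moved stays moved. The work goes in short steps, each a Python script; the robot and the scene stay as the last script left them, time stands still between calls to the robot, and variables do not carry over. Pictures are saved under pics/ and viewed, and the job is handed in when it is done.

```bash
mkdir -p pics; ls; python3 - <<'E'
from bench import robot, planner, eyes, order
import cv2, numpy as np
np.set_printoptions(precision=4,suppress=True)
print(robot.read_time_s(),robot.read_tool_pos());print(robot.read_eef_rot())
for n in ["side","top","wrist"]:
    im=eyes.grab_frame(n); cv2.imwrite(f"pics/{n}0.png",im[:,:,::-1]); print(n,eyes.camera_info(n))
E
```

```text
pics
0.0 [ 0.2082 -0.5889  0.2218]
[[-0.9428 -0.0005  0.3333]
 [-0.3333  0.0013 -0.9428]
 [ 0.     -1.     -0.0014]]
side {'fx': 422.7474181053997, 'fy': 422.7474181053997, 'cx': 278.87131804908876, 'cy': 206.99624384239047, 'distortion': array([-0.0929,  0.    ,  0.    ,  0.    ,  0.    ]), 'extrinsics': array([[-0.9297, -0.3682,  0.0139,  0.5862],
       [ 0.2273, -0.5433,  0.8082, -0.1999],
       [-0.29  ,  0.7545,  0.5888, -0.9996],
       [ 0.    ,  0.    ,  0.    ,  1.    ]])}
top {'fx': 419.0361041023642, 'fy': 419.0361041023642, 'cx': 280.5156009153254, 'cy': 216.94190318160685, 'distortion': array([0.0239, 0.    , 0.    , 0.    , 0.    ]), 'extrinsics': array([[ 0.0112, -0.9998, -0.016 ,  0.0366],
       [ 0.9959,  0.0097,  0.0903, -0.6388],
       [-0.0901, -0.0169,  0.9958, -0.9245],
       [ 0.    ,  0.    ,  0.    ,  1.    ]])}
wrist {'fx': 312.086628122353, 'fy': 312.086628122353, 'cx': 278.94834404264657, 'cy': 212.66504728185305, 'distortion': array([0.0186, 0.    , 0.    , 0.    , 0.    ]), 'mount': array([[ 0.0009, -0.9554, -0.2953, -0.0818],
       [ 0.0008,  0.2953, -0.9554, -0.1624],
       [ 1.    ,  0.0006,  0.001 ,  0.0008],
       [ 0.    ,  0.    ,  0.    ,  1.    ]])}
```

View pics/side0.png

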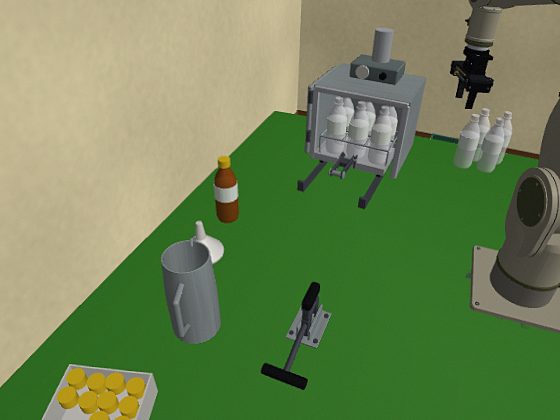

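View pics/top0.png

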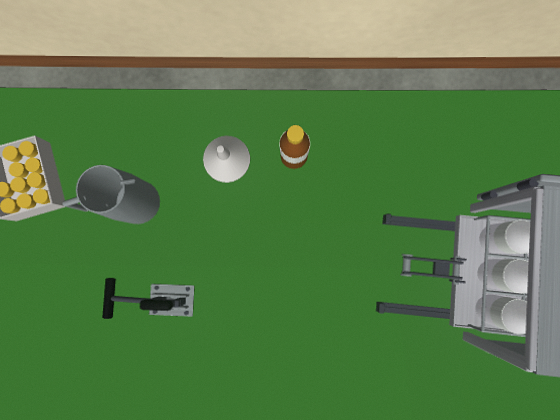

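View pics/wrist0.png

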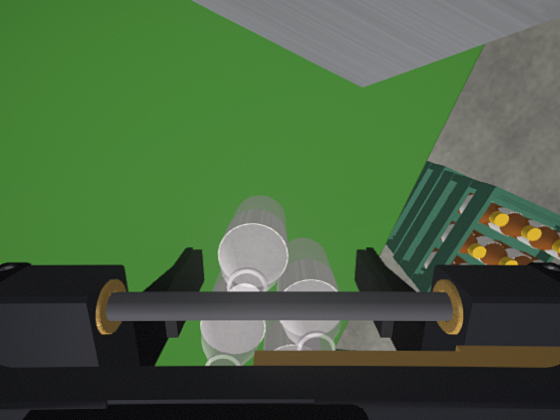

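The side view shows the hook in its rest (300,330), dryer at (360,130), and jug (190,290), funnel and bottle to the left. In the top view the hook is at (160,302), the pin at about (407,265), and the dryer on the right. Next I'll zoom in on both.

```bash
cat > h.py <<'E'
from bench import robot, planner, eyes, order
import cv2, numpy as np
np.set_printoptions(precision=4,suppress=True)
def cam(n,T=None):
    c=eyes.camera_info(n);K=np.array([[c['fx'],0,c['cx']],[0,c['fy'],c['cy']],[0,0,1]])
    if n=='wrist':
        p,R=T;W=np.eye(4);W[:3,:3]=R;W[:3,3]=p;E=W@c['mount']
    else: E=np.linalg.inv(c['extrinsics'])
    return K,np.array(c['distortion']),E
def ray(c,uv):
    K,d,E=c
    q=cv2.undistortPoints(np.array([[uv]],float),K,d)[0,0]
    v=E[:3,:3]@np.array([q[0],-q[1],-1.]);return E[:3,3],v/np.linalg.norm(v)
def onz(c,uv,z):
    o,v=ray(c,uv);return o+v*(z-o[2])/v[2]
def tri(rs):
    A=np.zeros((3,3));b=np.zeros(3)
    for o,v in rs:
        P=np.eye(3)-np.outer(v,v);A+=P;b+=P@o
    x=np.linalg.solve(A,b)
    return x,[np.linalg.norm((np.eye(3)-np.outer(v,v))@(x-o)) for o,v in rs]
def proj(c,X):
    K,d,E=c;p=np.linalg.inv(E)@np.append(X,1)
    return cv2.projectPoints(np.array([[p[0],-p[1],-p[2]]]),np.zeros(3),np.zeros(3),K,d)[0][0,0]
def crop(im,x0,y0,w,h,s,name):
    cv2.imwrite(f"pics/{name}.png",cv2.resize(im[y0:y0+h,x0:x0+w,::-1],None,fx=s,fy=s,interpolation=cv2.INTER_CUBIC))
E
python3 - <<'E'
from h import *
t=cv2.imread("pics/top0.png")[:,:,::-1];s=cv2.imread("pics/side0.png")[:,:,::-1]
crop(t,95,260,110,75,7,"t_hook");crop(t,370,200,110,130,4.5,"t_pin");crop(s,255,275,85,115,5,"s_hook");crop(s,290,140,110,75,7,"s_pin")
E
```

```text
(no output)
```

View pics/t_hook.png

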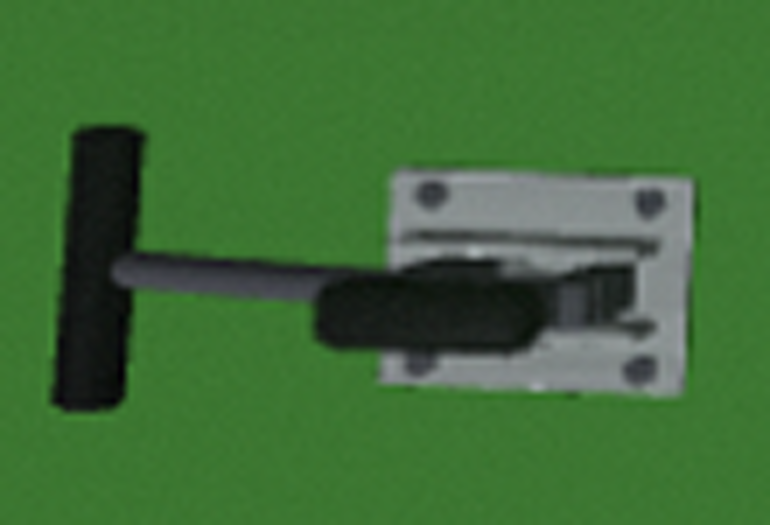

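View pics/t_pin.png

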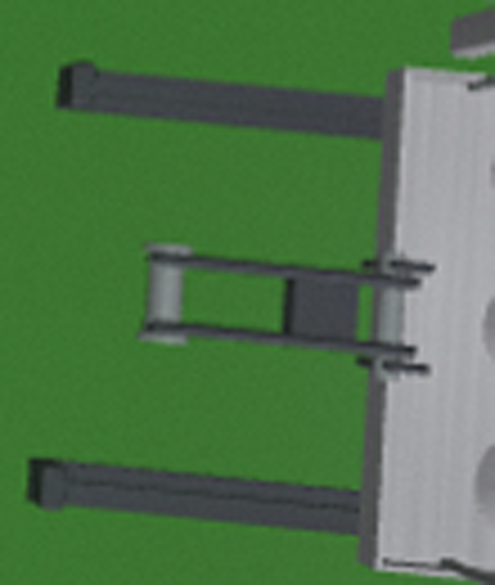

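View pics/s_hook.png

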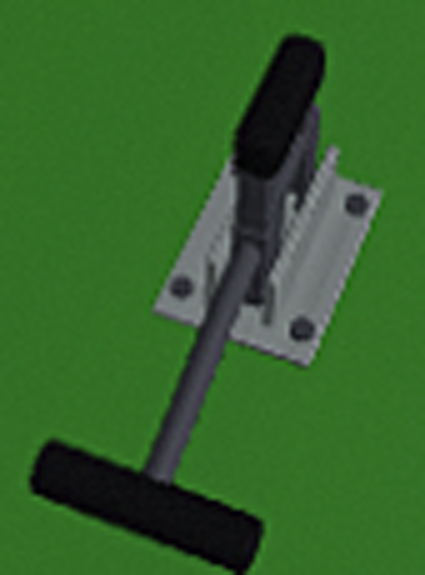

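View pics/s_pin.png

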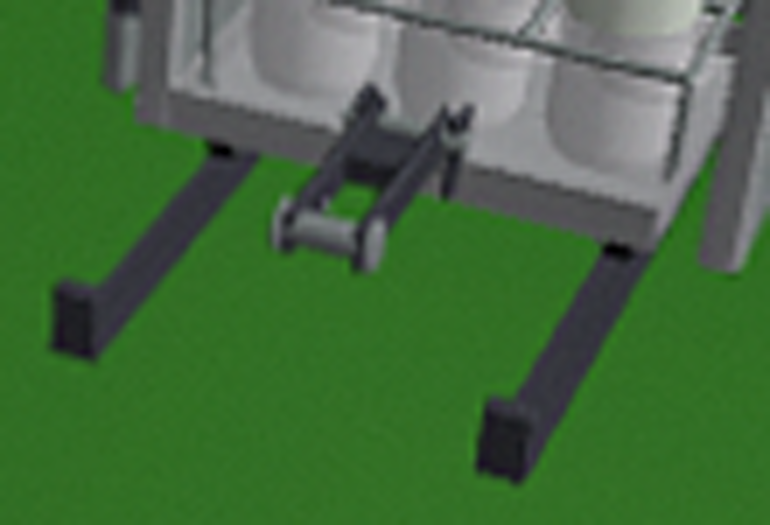

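```bash
python3 - <<'E'
from h import *
T=cam('top');S=cam('side')
def tp(x,y,s,x0,y0): return ((x+.5)/s-.5+x0,(y+.5)/s-.5+y0)
th=lambda x,y:tp(x,y,7,95,260); tn=lambda x,y:tp(x,y,4.5,370,200); sh=lambda x,y:tp(x,y,5,255,275); sn=lambda x,y:tp(x,y,7,290,140)
R=[onz(T,th(*p),.004) for p in [(390,172),(693,180),(683,395),(380,383)]]
R2=[onz(S,sh(*p),.004) for p in [(383,192),(308,365),(155,310)]]
print("rest top",R,np.mean(R,0)); print("rest side",R2,(R2[0]+R2[2])/2)
print("Tgrip ends top z-.026", [onz(T,th(*p),.018) for p in [(109,130),(90,408)]])
# handle ends on top z .112
H=[onz(T,th(*p),.112) for p in [(318,312),(550,318)]];print("handle top",H,np.mean(H,0))
print("handle side ends tri", tri([ray(S,sh(304,58)),ray(T,th(535,318))]), tri([ray(S,sh(255,150)),ray(T,th(330,312))]))
P=[onz(T,tn(*p),.074) for p in [(168,247),(162,337)]];print("pin top",P,np.mean(P,0))
print("pin tri",tri([ray(T,tn(166,257)),ray(S,sn(372,244))]),tri([ray(T,tn(163,326)),ray(S,sn(284,224))]))
print("pin tri mid",tri([ray(T,tn(165,292)),ray(S,sn(327,235))]))
print("rail ends top",[onz(T,tn(*p),.02) for p in [(60,106),(32,502)]])
print("carriage front",[onz(T,tn(*p),.05) for p in [(403,70),(378,568)]])
E
```

```text
rest top [array([0.4821, 0.3425, 0.004 ]), array([0.4805, 0.2424, 0.004 ]), array([0.411 , 0.2435, 0.004 ]), array([0.4138, 0.3429, 0.004 ])] [0.4468 0.2928 0.004 ]
rest side [array([0.4094, 0.2429, 0.004 ]), array([0.4126, 0.3422, 0.004 ]), array([0.4808, 0.3401, 0.004 ])] [0.4451 0.2915 0.004 ]
Tgrip ends top z-.026 [array([0.4957, 0.4299, 0.018 ]), array([0.407 , 0.4315, 0.018 ])]
handle top [array([0.4493, 0.3269, 0.112 ]), array([0.4483, 0.2591, 0.112 ])] [0.4488 0.293  0.112 ]
handle side ends tri (array([0.446 , 0.2668, 0.099 ]), [np.float64(0.0006647941506988639), np.float64(0.0006647941506988912)]) (array([0.4477, 0.3258, 0.1044]), [np.float64(0.0007307416748667361), np.float64(0.0007307416748666681)])
pin top [array([ 0.5564, -0.2285,  0.074 ]), array([ 0.514 , -0.2249,  0.074 ])] [ 0.5352 -0.2267  0.074 ]
pin tri (array([ 0.5338, -0.2349,  0.0637]), [np.float64(0.018409989827978254), np.float64(0.018409989827978333)]) (array([ 0.5348, -0.2176,  0.0835]), [np.float64(0.01596178719818036), np.float64(0.015961787198180345)])
pin tri mid (array([ 0.5345, -0.2275,  0.0716]), [np.float64(0.000675644922547017), np.float64(0.0006756449225469249)])
rail ends top [array([ 0.6272, -0.1906,  0.02  ]), array([ 0.4295, -0.1743,  0.02  ])]
carriage front [array([ 0.6443, -0.3505,  0.05  ]), array([ 0.4052, -0.3317,  0.05  ])]
```

The handle's centre is at about (0.447, 0.294, 0.100) with the hook's x pointing along (-0.018, -1). The pin is at about (0.535, -0.227, 0.070) and the dryer's x points along (-0.081, -0.997). Before moving I'll check IK along the route.

```bash
cat >> h.py <<'E'
def Rh(t,flip=1):
    """tool down, hook x = (-sin t,-cos t)"""
    y=np.array([0,0,-1.]);z=np.array([np.cos(t),-np.sin(t),0])*flip;return np.stack([np.cross(y,z),y,z],1)
def hx(t): return np.array([-np.sin(t),-np.cos(t),0])
E
python3 - <<'E'
from h import *
for f in (1,-1):
  for p,t in [((.15,-.42,.40),None),((.40,-.1,.40),0.018),((.447,.294,.2),.018),((.447,.294,.081),.018),((.447,.294,.16),.018),((.536,-.213,.22),.081),((.536,-.213,.105),.081),((.549,-.053,.105),.081)]:
    R=robot.read_eef_rot() if t is None else Rh(t,f)
    print(f,p,planner.solve_ik(np.array(p),R))
E
```

```text
1 (0.15, -0.42, 0.4) [ 1.2153 -0.0932 -0.0817  1.5679 -0.0077  1.6676 -0.0978]
1 (0.4, -0.1, 0.4) [ 0.8753 -0.1717 -0.6193  1.6097 -0.0999  1.6717  0.2349]
1 (0.447, 0.294, 0.2) [ 0.2327  0.3061 -1.0529  1.6895  0.2746  1.3067 -0.8909]
1 (0.447, 0.294, 0.081) [ 0.1726  0.452  -1.0055  1.821   0.4256  1.1047 -1.003 ]
1 (0.447, 0.294, 0.16) [ 0.2222  0.3518 -1.0499  1.7403  0.3219  1.2373 -0.9267]
1 (0.536, -0.213, 0.22) [ 0.7632  0.2762 -0.556   1.573   0.1486  1.3349  0.1084]
1 (0.536, -0.213, 0.105) [ 0.7634  0.3779 -0.562   1.7075  0.2202  1.1197  0.0556]
1 (0.549, -0.053, 0.105) [ 0.592   0.3484 -0.6815  1.7686  0.2425  1.11   -0.25  ]
-1 (0.15, -0.42, 0.4) [ 1.2153 -0.0932 -0.0817  1.5679 -0.0077  1.6676 -0.0978]
-1 (0.4, -0.1, 0.4) None
-1 (0.447, 0.294, 0.2) [ 0.3513  0.3895 -1.2344  1.6855  0.3772  1.3383  2.1744]
-1 (0.447, 0.294, 0.081) [ 0.3207  0.5924 -1.2387  1.8156  0.6066  1.1835  2.0112]
-1 (0.447, 0.294, 0.16) [ 0.3409  0.4454 -1.234   1.7362  0.4386  1.2776  2.129 ]
-1 (0.536, -0.213, 0.22) [-0.6785  0.5142  1.3316  1.6439 -0.5072  1.3899 -2.5038]
-1 (0.536, -0.213, 0.105) [-0.5798  0.5826  1.1645  1.7763 -0.579   1.1775 -2.4618]
-1 (0.549, -0.053, 0.105) [ 1.0452  0.7217 -1.3903  1.7501  0.736   1.3175  2.5502]
```

```bash
python3 - <<'E'
from h import *
robot.move_l(np.array([.15,-.42,.40]),vel=.25)
robot.movep(np.array([.47,-.12,.34]),Rh(.05))
p,R=robot.read_tool_pos(),robot.read_eef_rot();im=eyes.grab_frame('wrist')
cv2.imwrite("pics/w1.png",im[:,:,::-1]);np.savez("w1.npz",p=p,R=R);print(p,robot.read_time_s())
robot.movep(np.array([.447,.294,.24]),Rh(.018))
p,R=robot.read_tool_pos(),robot.read_eef_rot();im=eyes.grab_frame('wrist')
cv2.imwrite("pics/w2.png",im[:,:,::-1]);np.savez("w2.npz",p=p,R=R);print(p,robot.read_time_s(),robot.read_force())
E
```

```text
[ 0.4696 -0.1216  0.34  ] 2.9833
[0.4479 0.2928 0.24  ] 4.6083 [-0.0035  0.2489  0.1535]
```

View pics/w1.png

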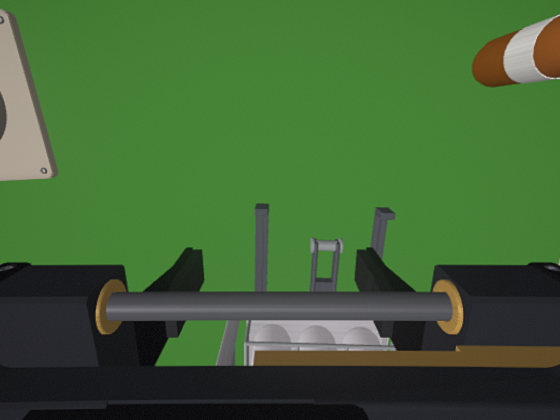

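View pics/w2.png

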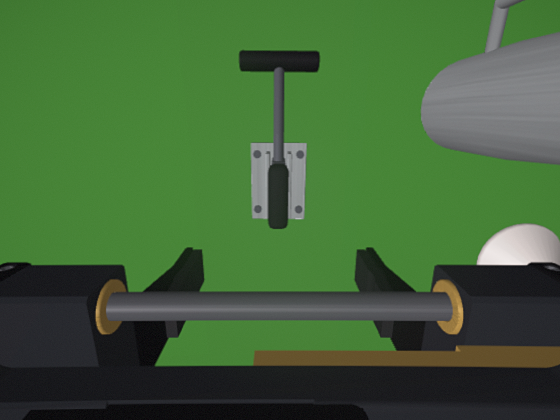

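w1 shows the pin at (326,245). w2 shows the handle at (279,195) and the T-grip centred at (279,61), almost vertical in the picture, so the yaw is good.

```bash
python3 - <<'E'
from h import *
a=cv2.imread("pics/w1.png")[:,:,::-1];b=cv2.imread("pics/w2.png")[:,:,::-1]
crop(a,245,200,160,110,5,"w1c");crop(b,225,40,110,195,3,"w2c")
E
```

```text
(no output)
```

View pics/w1c.png

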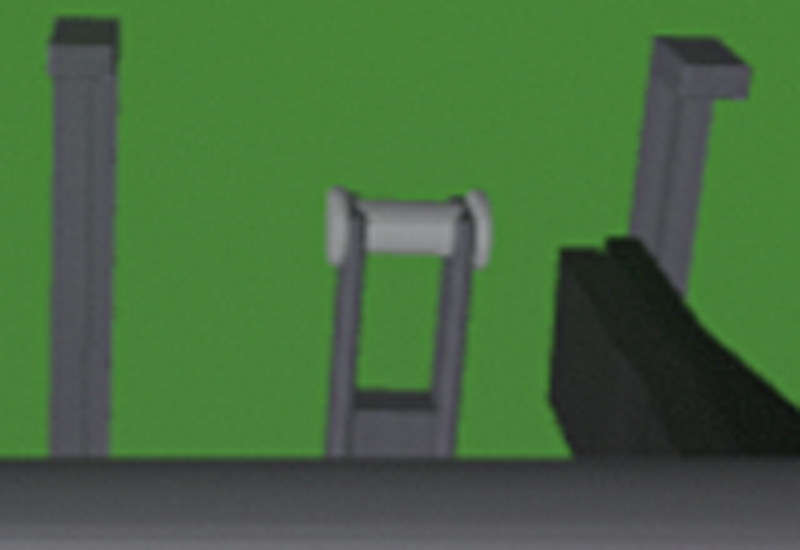

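View pics/w2c.png

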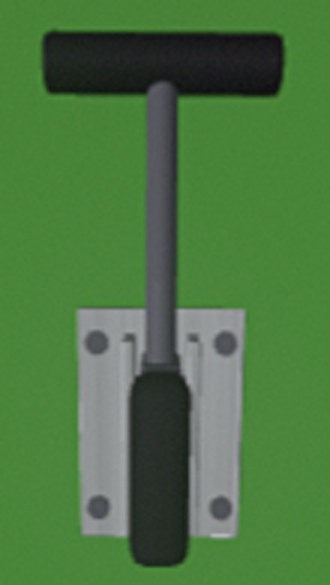

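```bash
python3 - <<'E'
from h import *
T=cam('top');S=cam('side')
d=np.load("w1.npz");W1=cam('wrist',(d['p'],d['R']));d=np.load("w2.npz");W2=cam('wrist',(d['p'],d['R']))
def tp(x,y,s,x0,y0): return ((x+.5)/s-.5+x0,(y+.5)/s-.5+y0)
w1=lambda x,y:tp(x,y,5,245,200);w2=lambda x,y:tp(x,y,3,225,40)
print("pin mid", tri([ray(W1,w1(411,227)),ray(T,tp(165,292,4.5,370,200)),ray(S,tp(327,235,7,290,140))]), onz(W1,w1(411,227),.07),onz(T,tp(165,292,4.5,370,200),.07))
print("pin ends",onz(W1,w1(338,226),.07),onz(W1,w1(480,229),.07))
print("rail ends",onz(W1,w1(83,46),.03),onz(W1,w1(700,62),.03))
# tail
print("T ends",onz(W2,w2(43,62),-.026+.044-.0),onz(W2,w2(283,62),.018), onz(W2,w2(163,62),.018))
print("handle ends top",onz(W2,w2(160,380),.112),onz(W2,w2(160,548),.112),onz(W2,w2(160,368),.1),onz(W2,w2(159,566),.1))
R=[onz(W2,w2(*p),.004) for p in [(77,309),(245,309),(238,537),(84,537)]];print("rest",R,np.mean(R,0))
E
```

```text
pin mid (array([ 0.5349, -0.2276,  0.0717]), [np.float64(0.0007487058150352907), np.float64(0.0003699292682023464), np.float64(0.0010316452626427052)]) [ 0.5358 -0.2284  0.07  ] [ 0.5351 -0.2278  0.07  ]
pin ends [ 0.5141 -0.2269  0.07  ] [ 0.5564 -0.2302  0.07  ]
rail ends [ 0.4387 -0.1785  0.03  ] [ 0.633  -0.1942  0.03  ]
T ends [0.4067 0.4337 0.018 ] [0.4959 0.4319 0.018 ] [0.4513 0.4329 0.018 ]
handle ends top [0.4483 0.3291 0.112 ] [0.447  0.2741 0.112 ] [0.4483 0.3311 0.1   ] [0.4464 0.2634 0.1   ]
rest [array([0.4136, 0.3428, 0.004 ]), array([0.4835, 0.3414, 0.004 ]), array([0.4809, 0.2416, 0.004 ]), array([0.4119, 0.243 , 0.004 ])] [0.4475 0.2922 0.004 ]
```

```bash
python3 - <<'E'
from h import *
R=Rh(.02)
robot.movep(np.array([.4473,.295,.16]),R)
robot.move_l(np.array([.4473,.295,.081]),vel=.1)
print(robot.read_tool_pos(),robot.read_force())
w=robot.move_gripper(.01,effort=60)
print(w,robot.read_width(),robot.read_force(),robot.read_time_s())
robot.move_l(np.array([.4473,.295,.13]),vel=.1)
robot.move_l(np.array([.4473,.295,.23]),vel=.15)
robot.wait(.2)
print(robot.read_tool_pos(),robot.read_width(),robot.read_force(),robot.read_moment(),robot.read_time_s())
p,R=robot.read_tool_pos(),robot.read_eef_rot();np.savez("w3.npz",p=p,R=R)
for n in ["wrist","top","side"]:
    cv2.imwrite(f"pics/{n}3.png",eyes.grab_frame(n)[:,:,::-1])
E
```

```text
[0.4476 0.2954 0.0816] [-0.0274  0.1081  0.5695]
False 0.019633782196095774 [-0.9553 -0.0885  0.2264] 7.0667
[0.447  0.2947 0.2292] 0.019363912415426936 [ 0.4958 -0.3669 -4.3732] [-0.1013 -0.0936  0.0105] 8.725
```

View pics/wrist3.png

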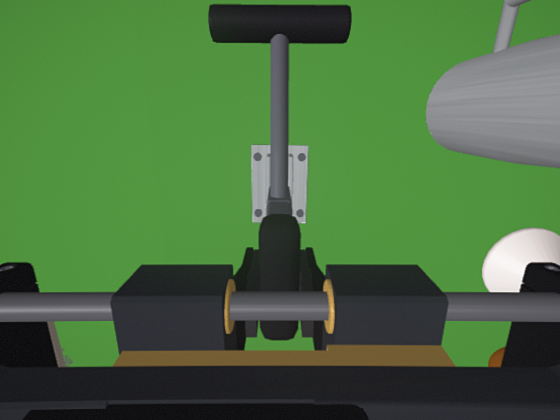

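View pics/side3.png

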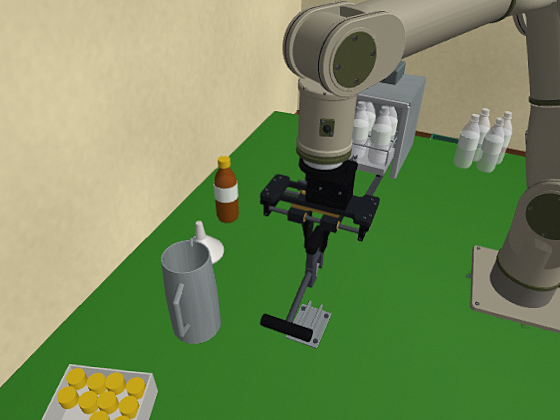

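View pics/top3.png

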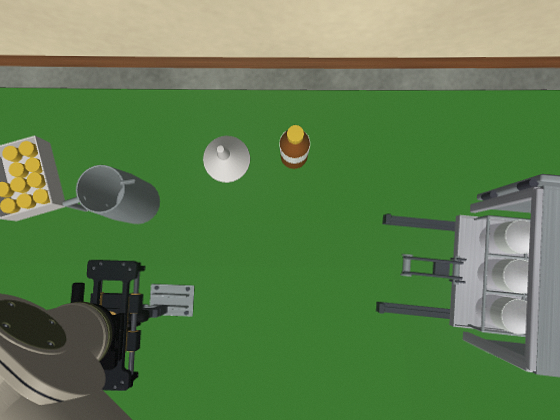

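```bash
python3 - <<'E'
from h import *
S=cam('side');d=np.load("w3.npz");W=cam('wrist',(d['p'],d['R']));d2=np.load("w2.npz");W2=cam('wrist',(d2['p'],d2['R']));T=cam('top')
s=cv2.imread("pics/side3.png")
def blob(im,x0,y0,x1,y1,th=45):
    m=(im[y0:y1,x0:x1].max(2)<th).astype(np.uint8)
    n,l,st,c=cv2.connectedComponentsWithStats(m);i=1+np.argmax(st[1:,4]);
    cc,(w,h),a=cv2.minAreaRect(np.argwhere(l==i)[:,::-1].astype(np.float32));print("blob",st[i],np.array(cc)+[x0,y0],w,h,a)
    return np.array(cc)+[x0,y0]
a=blob(s,255,308,318,345);b=blob(cv2.imread("pics/wrist3.png"),200,0,360,44)
x,e=tri([ray(S,a),ray(W,b)]);print(x,e,'rel tcp',(x-d['p'])@np.stack([hx(.02),np.cross([0,0,1],hx(.02)),[0,0,1]],1))
a=blob(cv2.imread("pics/side0.png"),255,355,312,392);b=blob(cv2.imread("pics/w2.png"),230,45,325,76);c=blob(cv2.imread("pics/top0.png"),98,275,117,322)
print(tri([ray(S,a),ray(W2,b),ray(T,c)]))
E
```

```text
blob [  5   6  53  28 660] [286.181  326.9932] 52.93935012817383 13.049853324890137 19.653825759887695
blob [   9    5  142   38 5039] [279.5  23.5] 37.0 141.0 90.0
[0.4496 0.4323 0.1608] [np.float64(0.001043564140875637), np.float64(0.0010435641408757278)] rel tcp [-0.1376 -0.0001 -0.0684]
blob [  6   8  46  27 537] [284.1629 375.0792] 47.169898986816406 13.086036682128906 21.161258697509766
blob [  10    6   79   21 1524] [278.9741  60.6558] 78.20919799804688 19.841327667236328 0.8951737284660339
blob [  5   3  14  41 380] [109.8 298.1] 12.041351318359375 40.57244873046875 4.398705005645752
(array([0.4502, 0.4318, 0.0126]), [np.float64(0.0012648417302128622), np.float64(0.001873189347875428), np.float64(0.0010063072371471805)])
```

```bash
python3 - <<'E'
from h import *
pin=np.array([.5352,-.228,0]);t=.081;tc=pin-.0128*hx(t)
robot.movep(np.array([.49,.05,.24]),Rh(.05))
robot.movep(tc+[0,0,.24],Rh(t))
robot.move_l(tc+[0,0,.165],vel=.1)
robot.wait(.3)
print(robot.read_tool_pos()-tc,robot.read_width(),robot.read_force(),robot.read_moment(),robot.read_time_s())
p,R=robot.read_tool_pos(),robot.read_eef_rot();np.savez("w4.npz",p=p,R=R)
for n in ["wrist","top","side"]:
    im=eyes.grab_frame(n);cv2.imwrite(f"pics/{n}4.png",im[:,:,::-1])
    if n=="side": crop(im,280,90,140,105,5.7,"side4c")
    if n=="top": crop(im,340,200,140,105,5.7,"top4c")
E
```

```text
[ 0.0002 -0.      0.1653] 0.019135630757530886 [-0.0708 -0.0062 -5.6403] [-0.1706 -0.0385 -0.0615] 12.1083
```

View pics/wrist4.png

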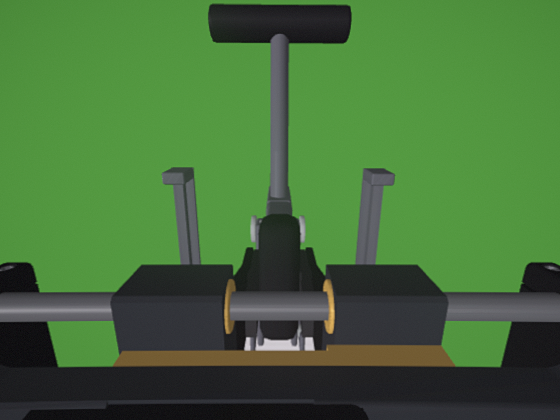

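View pics/side4c.png

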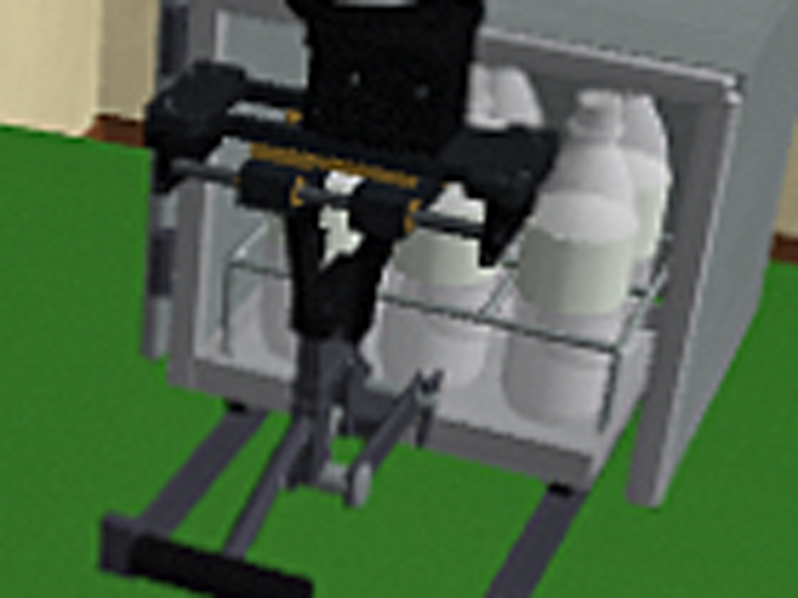

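View pics/top4c.png

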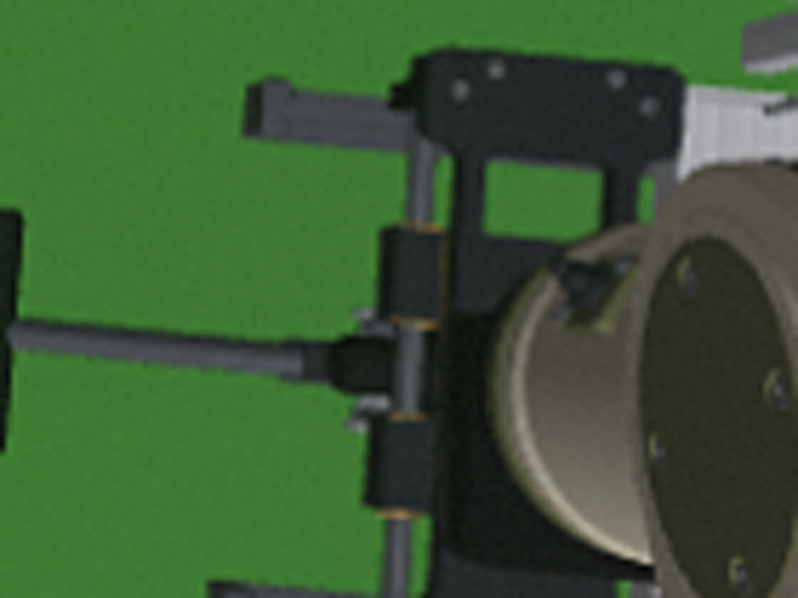

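The wrist picture shows the pin ends at (254,229) and (302,229) straddling the hook at 279, so it is centred and aligned. I'll press down by feel now.

```bash
cat > press.py <<'E'
from h import *
import sys
zend=float(sys.argv[1]);lim=float(sys.argv[2]);step=float(sys.argv[3]);v=float(sys.argv[4])
p0=np.array(np.load("base.npz")['tc']) ;F0=np.load("base.npz")['F']
z=robot.read_tool_pos()[2] if len(sys.argv)<6 else float(sys.argv[5])
out=[]
while z-step>=zend-1e-6:
    z-=step
    robot.move_l(np.array([p0[0],p0[1],z]),vel=v)
    F=robot.read_force()-F0
    print("%.4f %.4f"%(z,robot.read_tool_pos()[2]),F.round(1),robot.read_moment().round(2),round(robot.read_time_s(),2))
    if abs(F).max()>lim: print("LIMIT");break
E
python3 - <<'E'
from h import *
pin=np.array([.5352,-.228,0]);t=.081;tc=pin-.0128*hx(t)
F=np.mean([robot.read_force() for _ in range(3)],0);np.savez("base.npz",tc=tc,F=F);print(F)
E
python3 press.py 0.130 12 0.003 0.02 0.165
```

```text
[-0.8319  0.4279 -5.4038]
0.1620 0.1618 [0.4 0.1 0.3] [-0.12 -0.06  0.01] 12.56
0.1590 0.1588 [ 1.1 -0.6  0.5] [-0.16 -0.05  0.03] 12.86
0.1560 0.1558 [ 1.  -0.8  1.4] [-0.12 -0.1   0.03] 13.16
0.1530 0.1528 [ 1.1 -0.5  0.7] [-0.13 -0.07  0.02] 13.46
0.1500 0.1498 [ 1.5 -0.6  1.2] [-0.11 -0.07  0.03] 13.76
0.1470 0.1468 [ 0.7 -1.   0.8] [-0.09 -0.1  -0.01] 14.06
0.1440 0.1438 [ 0.6 -0.4  1.2] [-0.13 -0.08 -0.  ] 14.36
0.1410 0.1412 [1.1 0.6 3.2] [ 0.06 -0.19 -0.07] 14.66
0.1380 0.1381 [1.5 0.4 5.6] [ 0.25 -0.2   0.03] 14.96
0.1350 0.1350 [1.7 0.7 6.5] [ 0.33 -0.29  0.  ] 15.26
0.1320 0.1320 [1.8 1.3 7.8] [ 0.32 -0.4   0.05] 15.56
```

```bash
python3 press.py 0.112 17 0.002 0.02 0.132
```

```text
0.1300 0.1300 [2.6 1.1 8.1] [ 0.26 -0.43 -0.02] 15.81
0.1280 0.1280 [1.6 0.1 8. ] [ 0.15 -0.49  0.04] 16.06
0.1260 0.1259 [2.3 1.3 8.2] [ 0.04 -0.5   0.04] 16.31
0.1240 0.1240 [ 2.5 -1.   8.6] [-0.2  -0.5   0.05] 16.56
0.1220 0.1220 [ 1.7 -1.1  9.3] [-0.45 -0.46  0.03] 16.81
0.1200 0.1200 [ 2.6 -2.   9.2] [-0.75 -0.42 -0.  ] 17.06
0.1180 0.1184 [ 0.6 -2.9 12.6] [-0.78 -0.1   0.04] 17.31
0.1160 0.1166 [ 0.5 -2.1 14.2] [-0.83 -0.1  -0.02] 17.56
0.1140 0.1147 [ 1.8 -2.3 14.4] [-0.81 -0.21  0.01] 17.81
0.1120 0.1128 [ 2.  -2.5 13.8] [-0.89 -0.31 -0.04] 18.06
```

```bash
python3 - <<'E'
from h import *
p,R=robot.read_tool_pos(),robot.read_eef_rot();np.savez("w5.npz",p=p,R=R);print(p,R)
for n in ["wrist","side"]:
    im=eyes.grab_frame(n);cv2.imwrite(f"pics/{n}5.png",im[:,:,::-1])
    if n=="side": crop(im,280,100,140,105,5.7,"side5c")
E
```

```text
[ 0.5367 -0.2157  0.1128] [[-0.0813  0.0011  0.9967]
 [-0.9967 -0.001  -0.0813]
 [ 0.0009 -1.      0.0012]]
```

View pics/wrist5.png

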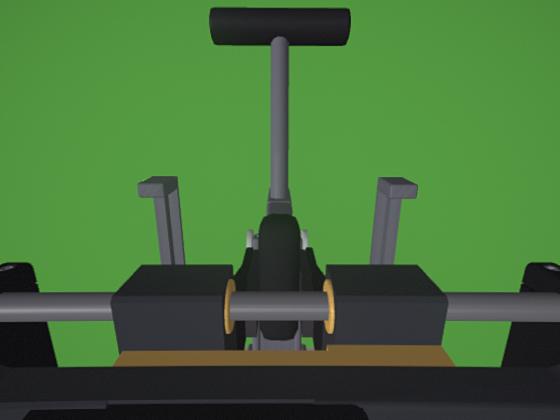

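View pics/side5c.png

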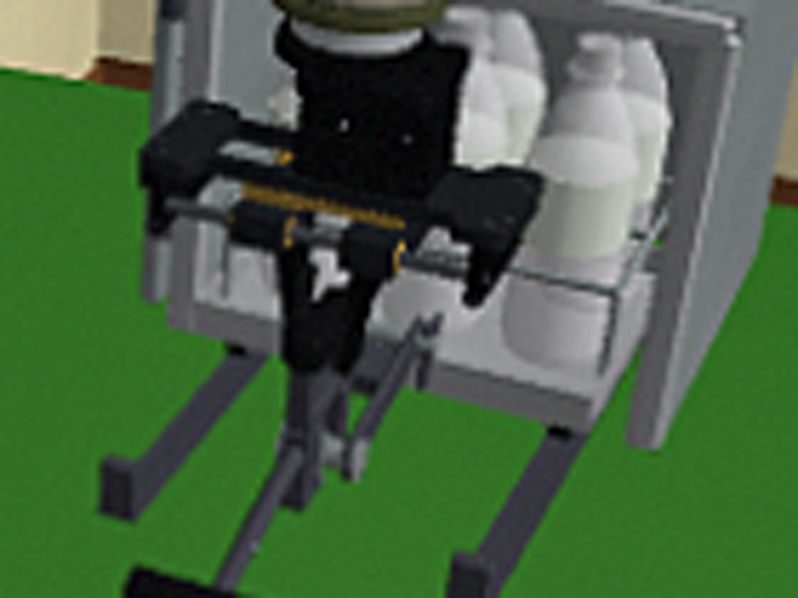

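The hook is still square, with the T-grip at (280,27) against (280,24) before, and the pin is inside the mouth. I'll keep pressing.

```bash
python3 press.py 0.090 19.5 0.001 0.015 0.112
```

```text
0.1110 0.1119 [ 1.4 -2.2 15.5] [-0.93 -0.24  0.  ] 18.41
0.1100 0.1109 [ 1.  -2.1 15.5] [-0.94 -0.2   0.03] 18.66
0.1090 0.1099 [ 0.9 -2.3 15.8] [-0.9  -0.21 -0.03] 18.91
0.1080 0.1089 [ 1.7 -3.  14.6] [-0.93 -0.21  0.02] 19.16
0.1070 0.1078 [ 1.8 -3.  14.4] [-0.91 -0.23 -0.  ] 19.41
0.1060 0.1068 [ 1.8 -2.  14.2] [-0.97 -0.34  0.03] 19.66
0.1050 0.1057 [ 1.9 -2.3 14.2] [-0.83 -0.4   0.03] 19.91
0.1040 0.1046 [ 2.7 -2.7 13.4] [-0.92 -0.36  0.01] 20.16
0.1030 0.1036 [ 2.4 -2.2 12.7] [-0.89 -0.37 -0.  ] 20.41
0.1020 0.1025 [ 2.2 -3.  11.2] [-0.88 -0.4  -0.06] 20.66
0.1010 0.1015 [ 2.2 -2.7 12.8] [-0.84 -0.39  0.04] 20.91
0.1000 0.1004 [ 3.  -1.9 11.7] [-0.89 -0.41  0.03] 21.16
0.0990 0.0993 [ 2.7 -2.2 10.7] [-0.84 -0.4  -0.02] 21.41
0.0980 0.0982 [ 2.6 -2.3 10.2] [-0.9  -0.52  0.01] 21.66
0.0970 0.0970 [ 2.1 -3.   9.2] [-0.81 -0.51 -0.  ] 21.91
0.0960 0.0959 [ 3.3 -3.4  9.4] [-0.8  -0.47  0.03] 22.16
0.0950 0.0946 [ 1.1 -1.1  7.8] [-0.33 -0.22  0.02] 22.41
0.0940 0.0937 [-0.   0.1  7.8] [-0.04  0.05 -0.04] 22.66
0.0930 0.0928 [-0.2 -0.5  7.1] [ 0.1   0.23 -0.05] 22.91
0.0920 0.0919 [-1.7  1.3  7.4] [ 0.25  0.35 -0.01] 23.16
0.0910 0.0909 [-1.6  1.8  7.9] [ 0.29  0.57 -0.03] 23.41
0.0900 0.0899 [-0.9  1.   8.4] [ 0.23  0.66 -0.  ] 23.66
```

The latch snapped at about z = 0.095. I'll press a little further to confirm the pin is seated.

```bash
python3 press.py 0.080 14 0.001 0.015 0.090; python3 - <<'E'
from h import *
im=eyes.grab_frame('side');crop(im,280,110,140,105,5.7,"side6c");im=eyes.grab_frame('wrist');cv2.imwrite("pics/wrist6.png",im[:,:,::-1])
E
```

```text
0.0890 0.0889 [-1.9  1.2  7.8] [ 0.13  0.62 -0.11] 23.91
0.0880 0.0880 [-0.9 -0.2  8.6] [-0.01  0.65  0.01] 24.16
0.0870 0.0870 [-2.2  0.8  8.9] [-0.27  0.59 -0.04] 24.41
0.0860 0.0860 [-0.7 -1.3  9.5] [-0.47  0.55 -0.01] 24.66
0.0850 0.0855 [-2.3 -0.1 14.7] [-0.52  1.   -0.04] 24.91
LIMIT
```

View pics/side6c.png

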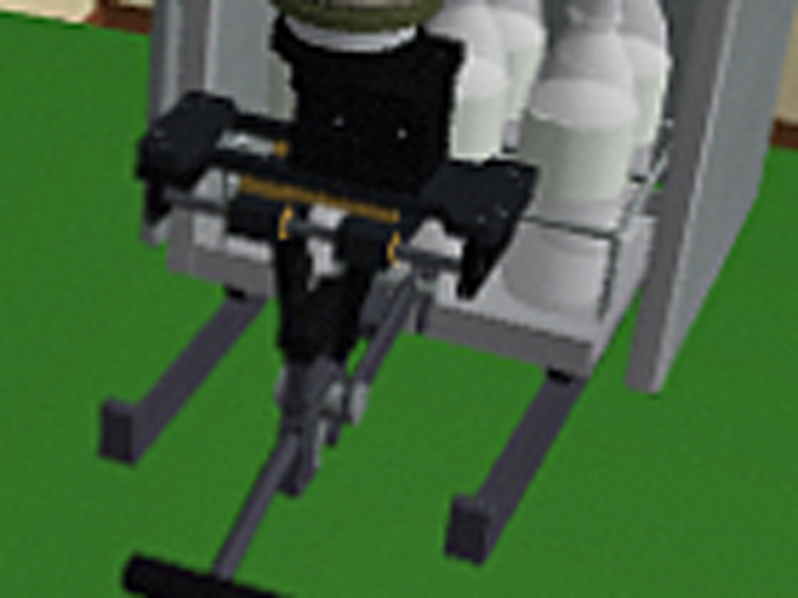

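View pics/wrist6.png

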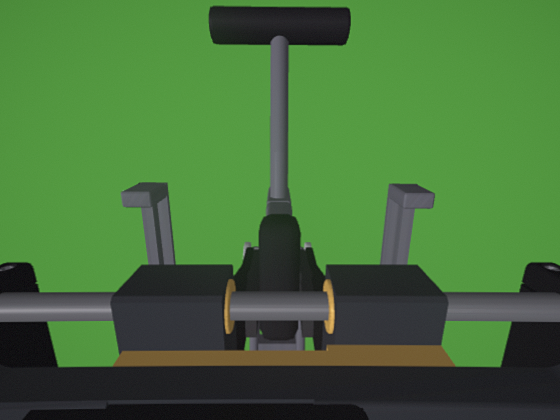

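The force rises again at 0.0855, which is the tongue's stop with the pin fully home. I'll let the tongue come level and then draw slowly.

```bash
python3 - <<'E'
from h import *
b=np.load("base.npz");tc,F0=b['tc'],b['F'];t=.081
def rep(s): print(s,robot.read_tool_pos().round(4),(robot.read_force()-F0).round(1),robot.read_moment().round(2),round(robot.read_time_s(),2))
for z in (.095,.102,.105,.107):
    robot.move_l(tc+[0,0,z],vel=.03);rep(z)
robot.wait(.3);rep('w')
for s in (.004,.008,.012,.02,.03):
    robot.move_l(tc-s*hx(t)+[0,0,.106],vel=.03);rep(s)
E
```

```text
0.095 [ 0.5363 -0.215   0.095 ] [-0.8 -0.3  7.6] [-0.05  0.28 -0.04] 25.49
0.102 [ 0.5362 -0.2151  0.1021] [0.4 0.  6.4] [ 0.08  0.17 -0.03] 25.88
0.105 [ 0.5363 -0.2152  0.1051] [-0.   0.1  6.3] [ 0.08  0.12 -0.05] 26.12
0.107 [ 0.5362 -0.2153  0.1069] [ 0.4 -0.5  5.4] [-0.02 -0.15  0.06] 26.38
w [ 0.5362 -0.2153  0.1069] [ 1.7 -0.3  4.1] [-0.15 -0.26 -0.03] 26.68
0.004 [ 0.5367 -0.2109  0.1062] [ 1.7 -0.   6. ] [-0.16  0.03 -0.06] 26.96
0.008 [ 0.537  -0.2067  0.1061] [0.7 0.1 5.6] [-0.1  -0.07 -0.05] 27.24
0.012 [ 0.5373 -0.2027  0.106 ] [1.1 0.7 6.6] [-0.08 -0.12 -0.01] 27.52
0.02 [ 0.538  -0.1943  0.106 ] [2.4 1.9 5.8] [ 0.3  -0.26  0.03] 27.94
0.03 [ 0.5388 -0.1845  0.1061] [1.9 1.2 6.7] [ 0.29 -0.43  0.03] 28.43
```

```bash
python3 - <<'E'
from h import *
im=eyes.grab_frame('side');crop(im,270,110,140,105,5.7,"side7c");im=eyes.grab_frame('wrist');cv2.imwrite("pics/wrist7.png",im[:,:,::-1])
E
```

```text
(no output)
```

View pics/side7c.png

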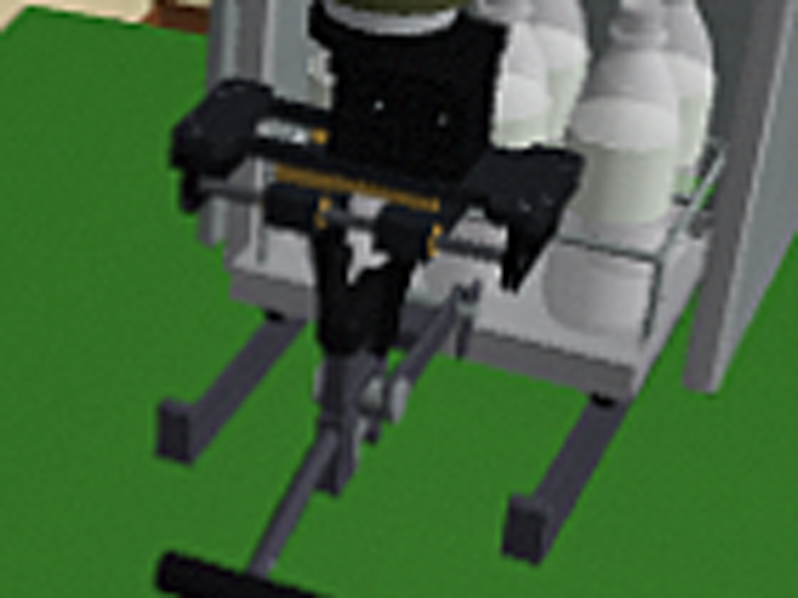

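View pics/wrist7.png

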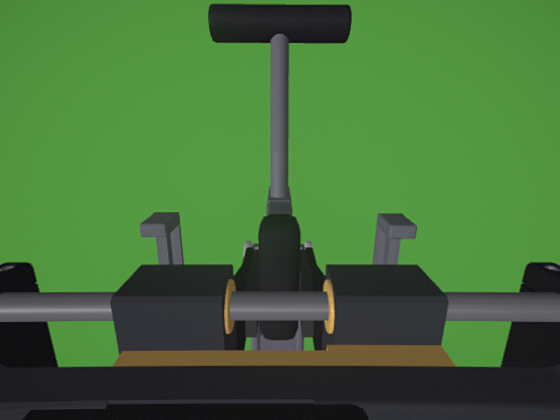

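The hook stayed on the pin, and the carriage front has come out along the rails. I'll continue to the stops.

```bash
python3 - <<'E'
from h import *
b=np.load("base.npz");tc,F0=b['tc'],b['F'];t=.081
def rep(s):
    F=robot.read_force()-F0
    print(s,robot.read_tool_pos().round(4),F.round(1),robot.read_moment().round(2),round(robot.read_time_s(),2));return F
for s in (.06,.10,.14,.15):
    robot.move_l(tc-s*hx(t)+[0,0,.106],vel=.05);rep(s)
s=.15
while s<.175:
    s+=.002;robot.move_l(tc-s*hx(t)+[0,0,.106],vel=.015);F=rep(round(s,3))
    if F@hx(t)>9: break
im=eyes.grab_frame('side');cv2.imwrite("pics/side8.png",im[:,:,::-1])
E
```

```text
0.06 [ 0.5412 -0.1546  0.106 ] [3.2 1.5 6. ] [ 0.29 -0.7   0.05] 29.27
0.1 [ 0.5443 -0.1149  0.106 ] [1.9 1.1 6.6] [ 0.29 -0.67  0.08] 30.23
0.14 [ 0.5476 -0.0751  0.106 ] [1.8 1.6 6. ] [ 0.24 -0.42 -0.  ] 31.18
0.15 [ 0.5483 -0.0654  0.106 ] [ 1.4 -0.2  6.6] [ 0.06 -0.32 -0.04] 31.52
0.152 [ 0.5484 -0.0648  0.1059] [ 0.1 -4.7  6.1] [-1.41 -0.22  0.05] 31.81
0.154 [ 0.5484 -0.0637  0.1057] [ 0.9 -7.5  6.1] [-2.24 -0.07 -0.  ] 32.09
0.156 [ 0.5484 -0.0619  0.1057] [-0.1 -8.9  6.2] [-2.4   0.06 -0.02] 32.38
0.158 [ 0.5485 -0.0602  0.1055] [ 1.6 -9.   5.2] [-2.52 -0.15  0.01] 32.66
0.16 [ 0.5485 -0.0587  0.1051] [  0.9 -11.    1.8] [-2.84 -0.23  0.  ] 32.94
```

View pics/side8.png

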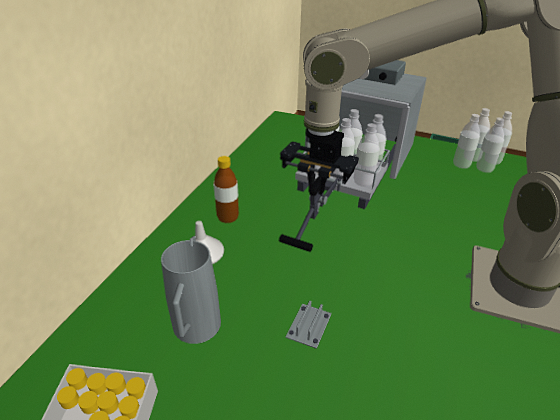

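```bash
python3 - <<'E'
from h import *
p,R=robot.read_tool_pos(),robot.read_eef_rot();np.savez("w9.npz",p=p,R=R);print(p,robot.read_width())
im=eyes.grab_frame('wrist');cv2.imwrite("pics/wrist9.png",im[:,:,::-1])
im=eyes.grab_frame('top');crop(im,280,190,160,140,4.2,"top9c")
im=cv2.imread("pics/side8.png")[:,:,::-1];crop(im,265,140,120,120,5,"side9c")
E
```

```text
[ 0.5484 -0.0587  0.1051] 0.019282510497281937
```

View pics/wrist9.png

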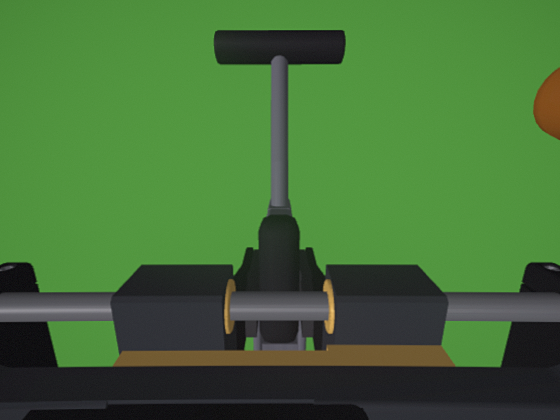

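View pics/top9c.png

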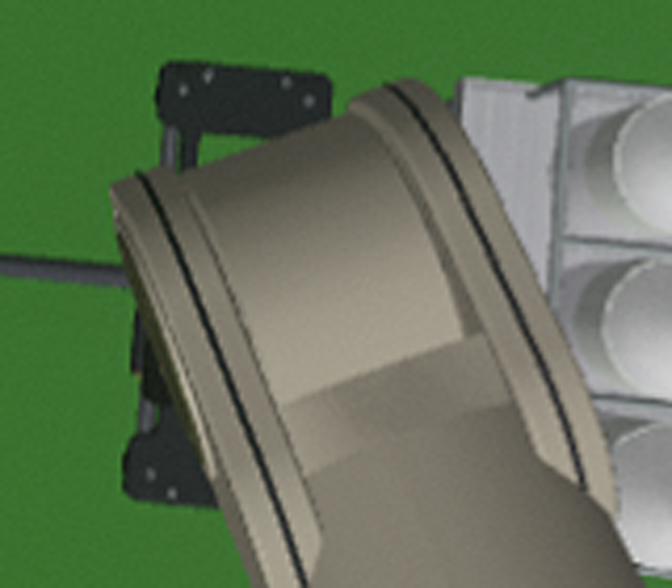

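View pics/side9c.png

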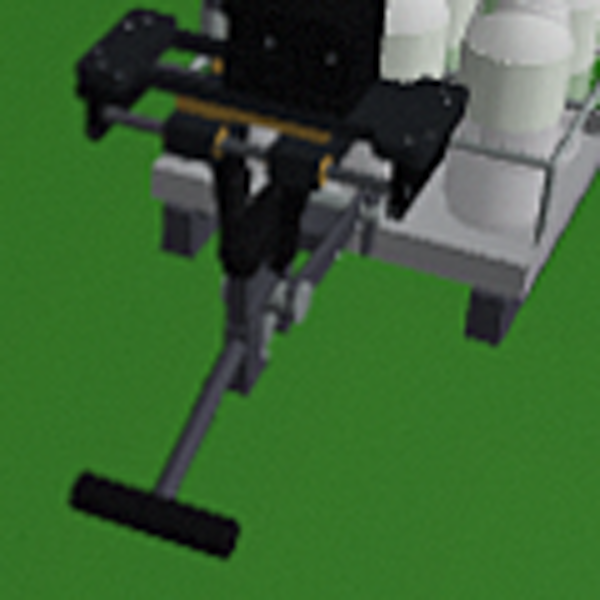

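```bash
python3 - <<'E'
from h import *
T=cam('top');S=cam('side');d=np.load("w9.npz");W=cam('wrist',(d['p'],d['R']))
def tp(x,y,s,x0,y0): return ((x+.5)/s-.5+x0,(y+.5)/s-.5+y0)
a=onz(T,tp(460,80,4.2,280,190),.05);b=onz(T,tp(403,70,4.5,370,200),.05);print("carriage front moved",a,b,np.linalg.norm(a-b))
x,e=tri([ray(W,(280,47)),ray(S,tp(154,515,5,265,140))]);print("T",x,e,"rel",x-d['p'])
E
```

```text
carriage front moved [ 0.6573 -0.1978  0.05  ] [ 0.6443 -0.3505  0.05  ] 0.15332947046868806
T [0.5592 0.0675 0.0211] [np.float64(0.0011308033772029359), np.float64(0.00113080337720293)] rel [ 0.0107  0.1262 -0.084 ]
```

```bash
python3 - <<'E'
from h import *
S=cam('side');T=cam('top');d=np.load("w1.npz");W1=cam('wrist',(d['p'],d['R']))
def tp(x,y,s,x0,y0): return ((x+.5)/s-.5+x0,(y+.5)/s-.5+y0)
a=onz(S,tp(300,300,5,265,140),.07);b=onz(S,tp(372,244,7,290,140),.07);print(a,b,np.linalg.norm(a-b))
# rail ends: bottom front corners on bench, side0 crop: left (75,355) right (500,478) ; after: (185,253),(485,340)
n=hx(.081)
pin=np.array([.535,-.228,0])
for p in [(72,352),(498,477)]:
    q=onz(S,tp(*p,7,290,140),0);print("rail bottom",q,"dryer x rel pin",(q-pin)@n)
for p in [(185,253),(488,342)]:
    q=onz(S,tp(*p,5,265,140),0);print("rail bottom9",q,(q-pin)@n)
im=cv2.imread("pics/side8.png")
E
```

```text
[ 0.5272 -0.0811  0.07  ] [ 0.5143 -0.2309  0.07  ] 0.15037071627193743
rail bottom [ 0.6386 -0.2006  0.    ] dryer x rel pin -0.03573171749504803
rail bottom [ 0.4382 -0.1807  0.    ] dryer x rel pin -0.039313605754654445
rail bottom9 [ 0.6329 -0.2009  0.    ] -0.034970067686525726
rail bottom9 [ 0.4337 -0.181   0.    ] -0.038651344375051036
```

The pin moved 150 mm. It started about 10 to 15 mm out from "right in", since the rail ends were only 36 to 45 mm ahead of it instead of 53. Together with the hard stop I felt, that puts the carriage at its stops, so I'll release gently.

```bash
python3 - <<'E'
from h import *
p=robot.read_tool_pos();F0=np.load("base.npz")['F']
robot.move_l(p+hx(.081)*.001+[0,0,-.001],vel=.01);print(robot.read_force()-F0)
robot.move_gripper(.022,effort=20);print(robot.read_width());robot.move_gripper(.05);robot.wait(.3)
p=robot.read_tool_pos();print(p,robot.read_force())
robot.move_l(p+[0,0,.05],vel=.06)
robot.move_l(np.array([p[0]-.02,p[1]+.0,.30]),vel=.15)
robot.movep(np.array([.45,.17,.36]),Rh(.08))
robot.wait(.3);print(robot.read_force(),robot.read_time_s())
for n in ["side","top"]:
    im=eyes.grab_frame(n);cv2.imwrite(f"pics/{n}10.png",im[:,:,::-1])
    if n=="side": crop(im,265,120,130,140,4.2,"side10c")
    else: crop(im,270,190,170,140,4.2,"top10c")
im=eyes.grab_frame('wrist');cv2.imwrite("pics/wrist10.png",im[:,:,::-1])
E
```

```text
[ 1.7514 -3.3887  5.42  ]
0.02190729235703586
[ 0.5484 -0.0597  0.1041] [0.5203 0.7582 0.4543]
[-0.3123  0.6267  0.0563] 38.4833
```

View pics/side10c.png

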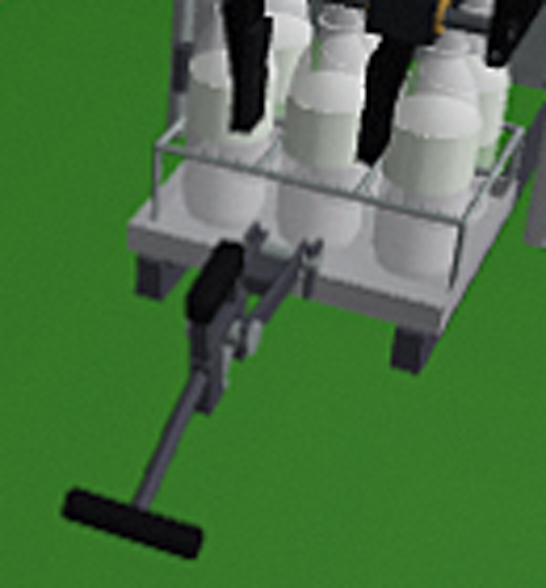

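View pics/top10c.png

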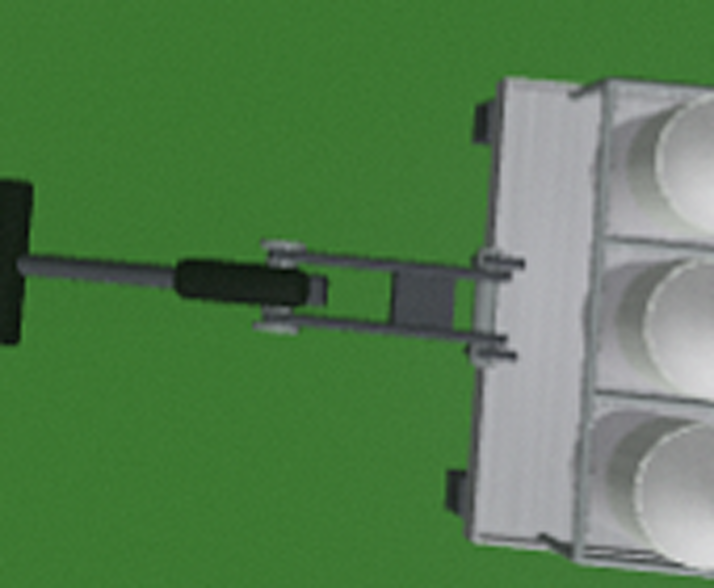

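View pics/side10.png

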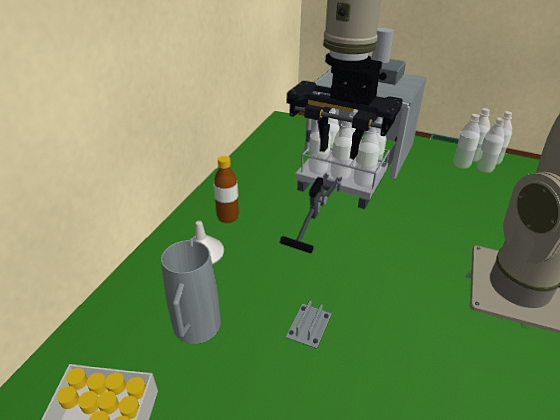

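```bash
python3 - <<'E'
from h import *
T=cam('top')
def tp(x,y,s,x0,y0): return ((x+.5)/s-.5+x0,(y+.5)/s-.5+y0)
a=onz(T,tp(282,248,4.2,270,190),.07);b=onz(T,tp(278,324,4.2,270,190),.07)
c=onz(T,tp(168,247,4.5,370,200),.07);e=onz(T,tp(162,337,4.5,370,200),.07)
print(a,b,((a+b)/2-(c+e)/2),(-(a+b)/2+(c+e)/2)@hx(.081))
q=[onz(T,tp(*p,4.2,270,190),.05) for p in [(503,80),(470,540)]];i=[onz(T,tp(*p,4.5,370,200),.05) for p in [(403,70),(378,568)]]
print([(i[k]-q[k])@hx(.081) for k in (0,1)])
# stops/rail ends showing past carriage front now vs front
print("rail ends",[onz(T,tp(*p,4.2,270,190),.03) for p in [(473,122),(446,490)]])
print(robot.read_tool_pos())
E
```

```text
[ 0.5672 -0.0796  0.07  ] [ 0.5284 -0.0775  0.07  ] [0.0126 0.1493 0.    ] 0.1498212174774161
[np.float64(0.15280626674564293), np.float64(0.15415320335694851)]
rail ends [array([ 0.6366, -0.1868,  0.03  ]), array([ 0.4414, -0.1703,  0.03  ])]
[0.4501 0.1698 0.3599]
```

```bash
python3 - <<'E'
from h import *
S=cam('side')
a=cv2.imread("pics/side8.png");b=cv2.imread("pics/side10.png")
# template shift of pin end / carriage corner between pulled and released
for (x,y,w,h) in [(317,193,14,14),(345,180,28,18),(357,190,14,18),(282,225,32,28)]:
    r=cv2.matchTemplate(cv2.resize(b[y-8:y+h+8,x-8:x+w+8],None,fx=5,fy=5,interpolation=2),cv2.resize(a[y:y+h,x:x+w],None,fx=5,fy=5,interpolation=2),cv2.TM_CCOEFF_NORMED)
    _,m,_,l=cv2.minMaxLoc(r);print((x,y),m,(l[0]/5-8,l[1]/5-8))
E
```

```text
(317, 193) 0.9289676547050476 (0.1999999999999993, -0.20000000000000018)
(345, 180) 0.9053137302398682 (0.0, 0.0)
(357, 190) 0.9971002340316772 (0.0, 0.0)
(282, 225) 0.9905942678451538 (0.5999999999999996, 1.5999999999999996)
```

The carriage did not roll back after I let go (0 px shift), and the hook's tail settled by about 2 px with the pin still in its throat. I'll hand the job in.

```bash
python3 - <<'E'
from h import *
print(robot.read_force(),robot.read_time_s());order.close_job()
E
```

```text
[ 0.3242  0.2095 -0.2956] 38.6333
the job is handed in; nothing more can be done
```

I coupled the hook to the pin, drew the carriage out by the hook alone until it stopped, let go, and handed the job in at 38.6 s. No verdict is reported.

**Coupling:** I pressed the hook on in small steps, never above about 16 N. The latch gave way and snapped shut as expected. Pressing on, the force stayed low and then rose again at the tongue's hard stop, so I took the pin to be fully home. I judged the latch by feel only and could not see it.

**Drawing out:** The carriage came out at about 0.05 m/s and met solid resistance, about 11 N against a drag of about 2 N.
- **Travel:** the pin moved about 150 mm in the pictures, the carriage front about 153 mm.
- **Start position:** the carriage seems to have stood about 10–15 mm out already, which fits the 160 mm stops.
- **Disagreement:** measured from the rail ends in the last top view I get about 154 mm, roughly 6 mm less. I trusted the hard stop I felt.

**Release:** While I held it against the stop, the hook tilted slightly in the grip, tail down. After I let go, the carriage did not shift between pictures. The tail sank slightly and the hook came to rest with its nose still over the pin. The jug, funnel and full bottle look unmoved, and the arm is well clear with about zero force on it.

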